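Gauge the cavity depth of a casting mould and lock the reading

ROBOT

A 6-joint arm with a two-finger parallel gripper is mounted at the origin on a cart in front of the work surface, level with it; the furniture and walls round the work are solid. World frame = base frame: x ahead of the robot, y to its left, z up, the work surface at z = 0. Lengths are in m, angles in rad, forces in N, time in s.
With the tool pointing down it reaches from about 0.25 to 0.725 m from the base axis. Payload 4 kg.
Tool frame: the origin (TCP) lies between the finger pads; the fingertips stand 22 mm ahead of it and the grasp point (between the pads) lies 3 mm ahead of it (bot.nose_length is the distance from the TCP to the fingertips, in m); z points along the fingers, y is the line along which they close (so a half turn about z gives the same grasp; the last joint's range is limited). The gripper opens to 85 mm and grips with 20 to 120 N. Pads are 22 mm wide; open, the fingers measure 114 mm over their backs; the gripper's body (76 mm by 85 mm) begins 54 mm behind the grasp point. The pads swing forward as they close: fully open they stand 13 mm farther back than shut.
Start: joints at [1.321, 0.241, 0.005, 1.335, 0, 1.571], TCP at [0.124, 0.484, 0.253] pointing down, gripper open.
Joint ranges: [-2.72, 2.72], [-1.05, 1.87], [-1.09, 1.28], [-1.99, 2.15], [-1.42, 1.44], [-3.14, 3.14]. Speed limits (rad/s): [2.79, 2.79, 3.14, 3.14, 3.14, 3.14].

INTERFACE

Orientations are given as a unit quaternion [x, y, z, w].
In Python, from station import readout, optics, hand_in, spotter, bot gives the robot as it stands.
- The arm moves only by the shell command python3 -m crank 'ROWS' [FORCE]. ROWS is a JSON list of rows, 1 to 10 of them, each written [[dx, dy, dz], turn, opening]: dx, dy, dz in units of 50 mm, then a turn about the tool's z in units of 0.2 rad, then the finger opening in m; each row is the pose to reach, as a shift and turn from the pose commanded when the command began, along the tool's axes at that moment; what a row does not reach only later rows make up. A row lasts 1/8 s, in which the tool goes at most 0.0625 m and 0.188 rad, less where a joint would pass 70% of its speed; a pose out of reach is approached as far as the arm can. The fingers move at their own pace and stop on an object; FORCE is the grip in N (left out, the last holds). Time passes only in rows, so rows that do not move let the fingers close. It prints the time, the measured TCP pose, the force, the opening and the grip force at its end. Input that does not fit is refused with a message, and nothing moves.
- readout.state(): the state, without advancing time (a new reading comes with each control period).
- optics.snapshot(name): name is "side" or "top" or "wrist"; returns the picture (400x640x3 uint8, blue, green, red); there is no depth.
- optics.camera_model(name): a dict with "camera_matrix" (3x3 intrinsics, pixels), "position" and "attitude" of the camera in the world; the wrist camera has in their place "mount" (4x4, takes a point from camera to tool coordinates, whose origin is the TCP and whose axes are the flange's). Camera axes: x right, y down, z forward; pixel columns grow to the right and rows downward; lengths in m; the calibration is good to about 2 mm. A picture is of the moment at which its call begins: read the wrist's pose just before it. camera_model takes no time and is no camera call.
- hand_in(): hands the job in; it is judged then, once.
Trained networks look in the newest picture that a camera, given by its name, has taken for a name from the list of things; names that differ only in an ending like _2 or _b are one class to them, and where a whole thing is asked for, a point or a joint stands for the part that bears it (a point fixed in the world has none). Each returns a list of dicts, best first, with "p" (0 to 1); they miss things now and then, are a little off and sometimes report something else, mostly with a low value. They report only what shows in the picture. A call takes as long as a camera call. They do not tell look-alikes from the thing itself.
- spotter.boxes_of(camera, label): "position" ([column, row] in pixels, amid what is visible of it).
- spotter.mark_of(camera, label): "position" ([column, row] in pixels: a listed point, or the origin of a listed thing).
The state is a dict: "time_s": time; "q": joint angles; "joint_velocities": joint speeds; "tau": joint torques, N m; "tool_pos": TCP position; "tool_rot": TCP orientation; "force": force on the tool from outside, world axes, zero at the start; "torque": the same for the moment, N m; "opening": finger opening in m; "gripper_force": force on a finger pad.
Only numpy, scipy, OpenCV 4.12 (cv2) and the standard library are available. Lean on these libraries where they do the work, as an engineer would, in place of code of your own. Each camera call takes 0.05 s, during which the arm holds its last target. There are 200 camera calls.

TASK

Measure how deep the round cavity of the casting mould is: pick up the depth gauge by its winged head, seat it squarely astride the mould block over the cavity, and push the probe gently down until its tip rests on the cavity's floor. Then, without letting the tip leave the floor, turn the winged head clockwise, nearly a quarter turn until it comes firmly to its stop, to lock the probe at that depth, and let go, leaving the gauge standing on the mould. Nothing else on the bench is to be pushed aside.

Things in the scene. Friction and masses are not known exactly. Their poses are not given: they have to be found in the camera images.
- gauge: loose depth gauge, 0.46 kg: steel saddle base 46 x 60 x 12 mm, grey barrel 22 mm thick up to 54 mm above the seating face, and a probe rod with a black winged head. Origin: middle of the flat seating face under the base, z up. It stands upright on its two cheeks, origin 15 mm above the bench. Half a turn about z makes no difference to its fit
- saddle (a point): same point and axes as the gauge's origin. The two cheeks hang 15 mm below the seating face along its +y and -y edges, each 46 mm long in x; they are 48 mm apart inside for the first 7 mm below the face, then flare out to about 57 mm as a lead-in (65 mm over all)
- probe: the gauge's 9 mm probe rod, sliding along z through the barrel, with the winged head on top. Origin: its rounded tip, z up
- tip (a point): lower end of the probe, a 5 mm thick rounded nose; 1 mm inside (above) the seating face when the probe is fully up
- grip (a point): middle of the winged head: a black bar 38 mm long (point x), 12 mm thick (point y), 20 mm high; grip it across point y from above. 113 mm above the tip; 114 mm above the seating face with the probe fully up, barrel top then 60 mm below. Lifting the gauge by it first draws the probe fully up, then the base hangs from the slide's upper stop
- probe_slide (a joint): how far the probe is pushed down, m: 0 fully up, 0.034 fully down. Unlocked it slides with a drag of about 2 N and stays where it is left. The tip is (value - 0.001) below the seating face. Starts at 0 to 0.008
- head_turn (a joint): turn of the winged head against the gauge, clockwise seen from above, rad: 0 unlocked, 1.45 end stop, starts at 0 to 0.1. Stiff (0.12 N m), a brake bites from about 0.6 and it takes 0.2 N m near the stop; past 1.1 the probe is locked (holds over 20 N). It stays where it is left. The seated gauge itself can twist some 5 degrees until its cheeks bear on the block
- mould: casting mould, screwed to the bench: dark plate 120 (x) x 100 (y) x 10 mm carrying an aluminium block 64 mm long (x) and 44 mm wide (y) with a flat top 50 mm above the bench. The gauge's cheeks go down either side of the 44 mm width (y). Origin: middle of the plate's underside, on the bench, z up
- cavity (a point): centre of the mouth of the round cavity, 22 mm wide, in the middle of the block's top; axes as the mould's. Inside, an adjustable plug forms a flat white floor, set anywhere from 10 to 31 mm below this point: its height is not reported and must be felt. It bears a push of at most 12 N
- cement_bottle: bystander: white dropper bottle with a blue nozzle, 34 mm wide, 83 mm high, loose, stands on the bench at the origin
- screw_tin: bystander: round flat metal tin, 52 mm wide, 20 mm high, loose, origin under its centre
- hex_driver: bystander: small screwdriver with a dark red handle, 130 mm long, 19 mm thick, lying loose, origin under its centre
- forceps_blunt: bystander: steel forceps, 120 mm long, 11 mm high, lying loose, origin under their centre
Things that resemble listed ones, but are neither listed nor needed, are in the scene too. Leave any green look-alike of the mould alone.

How it is judged:
By the outcome, as a careful person would: the job done as asked, in the order asked, and still so for the second after the job is handed in, with the robot touching nothing.
It also fails if it takes over 48 s, if anything falls off the work surface, if the arm or the gripper's body presses on something with over 40 N, if the wrist force passes 120 N, or if a joint passes its speed limit or range.

## Working session

There is one attempt and no reset: what is moved stays moved. The work goes in short steps, Python scripts to look and compute and a shell command to move; the robot and the scene stay as the last step left them, time stands still between calls to the robot, and variables do not carry over. Pictures are saved under pics/ and viewed, at most 13 in all, crops included, and the job is handed in when it is done.

```bash
mkdir -p pics; ls
cat > h.py <<'E'
import numpy as np, cv2
from scipy.spatial.transform import Rotation as R
from station import readout, optics, hand_in, spotter, bot
def cam(name, st=None):
    m=optics.camera_model(name); K=np.array(m["camera_matrix"])
    if "mount" in m:
        st=st or readout.state(); T=np.eye(4); T[:3,:3]=R.from_quat(st["tool_rot"]).as_matrix(); T[:3,3]=st["tool_pos"]
        T=T@np.array(m["mount"]); return K,T[:3,:3],T[:3,3]
    a=np.array(m["attitude"]); Rm=R.from_quat(a).as_matrix() if a.size==4 else a
    return K,Rm,np.array(m["position"])
def ray(c,px):
    K,Rm,p=c; d=Rm@np.linalg.solve(K,[px[0],px[1],1]); return p,d/np.linalg.norm(d)
def onz(c,px,z):
    p,d=ray(c,px); return p+d*(z-p[2])/d[2]
def tri(*cp):
    A=np.zeros((3,3));b=np.zeros(3);rs=[ray(c,px) for c,px in cp]
    for p,d in rs: M=np.eye(3)-np.outer(d,d);A+=M;b+=M@p
    x=np.linalg.solve(A,b); return x,[round(1e3*np.linalg.norm(np.cross(x-p,d)),1) for p,d in rs]
def proj(c,X):
    K,Rm,p=c; v=K@(Rm.T@(np.array(X)-p)); return v[:2]/v[2]
E
python3 - <<'E'
from h import *
print(readout.state())
for n in("side","top","wrist"):
    im=optics.snapshot(n); cv2.imwrite(f"pics/{n}0.png",im)
    m=optics.camera_model(n); print(n,m)
    for l in("gauge","mould","cement_bottle","screw_tin"): print(n,l,[(np.round(d["position"]).tolist(),round(d["p"],2)) for d in spotter.boxes_of(n,l)][:3])
    for l in("grip","saddle","cavity","mould"): print(n,"mark",l,[(np.round(d["position"],1).tolist(),round(d["p"],2)) for d in spotter.mark_of(n,l)][:3])
a=[cv2.imread(f"pics/{n}0.png") for n in("side","top")]
E
```

```text
pics
{'time_s': 0.0, 'q': array([ 1.32100403e+00,  2.41411779e-01,  3.71097921e-03,  1.33521460e+00,
       -2.25133802e-05,  1.57076856e+00]), 'joint_velocities': array([-1.21100914e-03,  2.47052424e-04,  2.70296679e-03,  6.12594180e-05,
        9.15209320e-04,  5.41653366e-04]), 'tau': array([-6.32616229e-04, -3.72317183e+01,  2.52408224e+01,  1.69056054e-02,
       -8.87344027e-05, -1.37940953e-05]), 'tool_pos': array([0.12345962, 0.48390069, 0.25240847]), 'tool_rot': array([ 1.24557832e-01,  9.92211784e-01, -1.05268274e-03, -1.20833719e-04]), 'force': array([-0.3860157 , -0.09561687, -0.51941698]), 'torque': array([ 0.00759222,  0.02714942, -0.06991796]), 'gripper_force': 0.0, 'opening': 0.08533704939117569}
side {'camera_matrix': array([[415.70512746,   0.        , 318.519998  ],
       [  0.        , 415.70512746, 194.90796507],
       [  0.        ,   0.        ,   1.        ]]), 'position': array([0.23451373, 0.8727807 , 0.73235881]), 'attitude': array([-0.1346178 ,  0.86279153, -0.47948068,  0.08698914])}
side gauge [([292.0, 289.0], 0.7)]
side mould [([287.0, 174.0], 0.76),
[... 1045 characters left out ...]
7, 225.1], 0.69)]
wrist {'camera_matrix': array([[326.20193752,   0.        , 317.99450835],
       [  0.        , 326.20193752, 204.64349216],
       [  0.        ,   0.        ,   1.        ]]), 'mount': array([[ 2.95973474e-04, -9.44839033e-01, -3.27534907e-01,
         8.40028984e-02],
       [ 9.99999530e-01, -2.29259615e-05,  9.69773517e-04,
         9.80154257e-04],
       [-9.23788924e-04, -3.27535039e-01,  9.44838581e-01,
        -1.20437025e-01],
       [ 0.00000000e+00,  0.00000000e+00,  0.00000000e+00,
         1.00000000e+00]])}
wrist gauge []
wrist mould []
wrist cement_bottle []
wrist screw_tin []
wrist mark grip []
wrist mark saddle []
wrist mark cavity []
wrist mark mould []
```

View pics/side0.png

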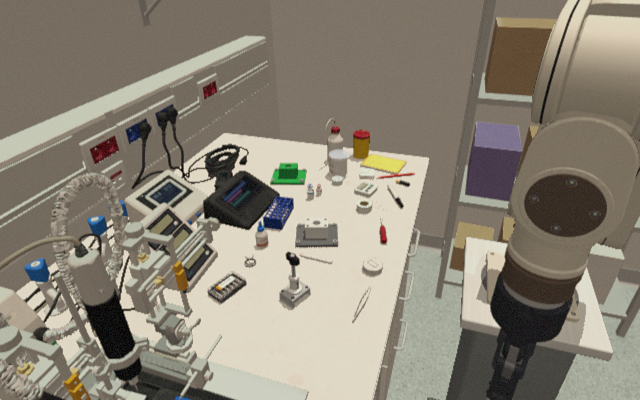

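View pics/top0.png

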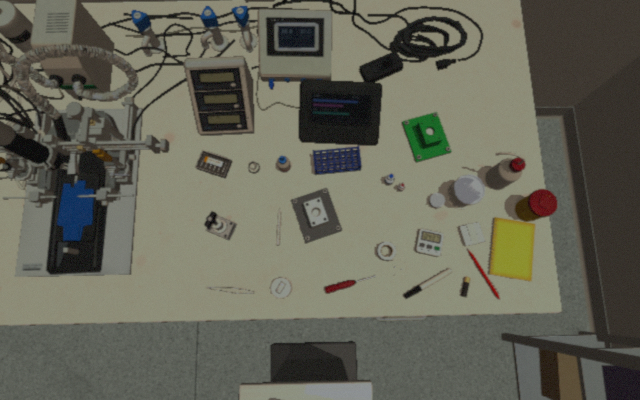

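Run:
```python
from h import *
s,t=cam("side"),cam("top")
print("grip",tri((s,(291.9,254.9)),(t,(211.3,218.6))))
print("saddle",tri((s,(293.2,290.9)),(t,(222.1,225.9))))
for a in((316,221.1),(285.9,166.9)):
  for b in((431.8,132.9),(317.5,211.4)): print("cav",a,b,tri((s,a),(t,b)))
print("bottle",onz(s,(261,239),.04),"tin",onz(t,(281,286),.01))
```

```text
grip (array([0.53243734, 0.20544635, 0.12554425]), [np.float64(0.9), np.float64(0.9)])
saddle (array([0.53475701, 0.20566826, 0.01348401]), [np.float64(1.7), np.float64(1.7)])
cav (316, 221.1) (431.8, 132.9) (array([ 0.77084678, -0.4073243 , -0.20645087]), [np.float64(81.1), np.float64(81.1)])
cav (316, 221.1) (317.5, 211.4) (array([ 0.5595609 , -0.03883432,  0.0476329 ]), [np.float64(1.0), np.float64(1.0)])
cav (285.9, 166.9) (431.8, 132.9) (array([ 0.77117105, -0.34209568,  0.03504391]), [np.float64(6.5), np.float64(6.5)])
cav (285.9, 166.9) (317.5, 211.4) (array([ 0.57722878, -0.02357482,  0.2179398 ]), [np.float64(54.3), np.float64(54.3)])
bottle [0.68071509 0.07366084 0.04      ] tin [0.37916786 0.05560218 0.01      ]
```

The side view shows the grey mould at about (316,235), with the green look-alike at (288,173), and the gauge at (292,275). In the top view the mould is at (316,213) and the gauge at (218,225). I'll move above the gauge for a closer look.

Careful with the scale: shifts go in units of 50 mm and turns go in units of 0.2 rad. That gives: -0.465 m is -9.3, -0.406 m is -8.12.

```bash
python3 -m crank '[[[-1.16,-0.42,0],0,0.085],[[-2.32,-0.84,0],0,0.085],[[-3.48,-1.26,0],0,0.085],[[-4.64,-1.68,0],0,0.085],[[-5.8,-2.1,0],0,0.085],[[-6.96,-2.52,0],0,0.085],[[-8.12,-2.94,0],0,0.085],[[-9.3,-3.36,0],0,0.085],[[-9.3,-3.36,0],0,0.085],[[-9.3,-3.36,0],0,0.085]]' 30
python3 - <<'E'
from h import *
st=readout.state(); im=optics.snapshot("wrist"); cv2.imwrite("pics/w1.png",im); c=cam("wrist",st)
print(st["time_s"],st["tool_pos"],R.from_quat(st["tool_rot"]).as_matrix().round(3).tolist())
for l,z in(("grip",.1255),("saddle",.015),("cavity",.05),("mould",0),("tip",.01)): print(l,[(np.round(d["position"],1).tolist(),round(d["p"],2),onz(c,d["position"],z).round(4)) for d in spotter.mark_of("wrist",l)][:3])
E
```

```text
time_s: 2.6
tool_pos: [0.5324, 0.2065, 0.2528]
tool_rot: [0.125, 0.992, -0.0, -0.001]
force: [-0.7, 0.2, 0.6]
opening: 0.0848
gripper_force: 0.0
2.6 [0.53235991 0.20651307 0.25283912] [[-0.969, 0.248, -0.001], [0.248, 0.969, -0.0], [0.001, -0.0, -1.0]]
grip []
saddle [([322.4, 172.2], 0.86, array([0.5352, 0.2122, 0.015 ])), ([234.0, 307.8], 0.4, array([0.6821, 0.0564, 0.015 ]))]
cavity [([115.0, 251.1], 0.93, array([ 0.5566, -0.0294,  0.05  ])), ([323.9, 197.8], 0.63, array([0.5538, 0.2086, 0.05  ]))]
mould [([138.8, 235.1], 0.72, array([ 0.5598, -0.0306,  0.    ]))]
tip []
```

View pics/w1.png

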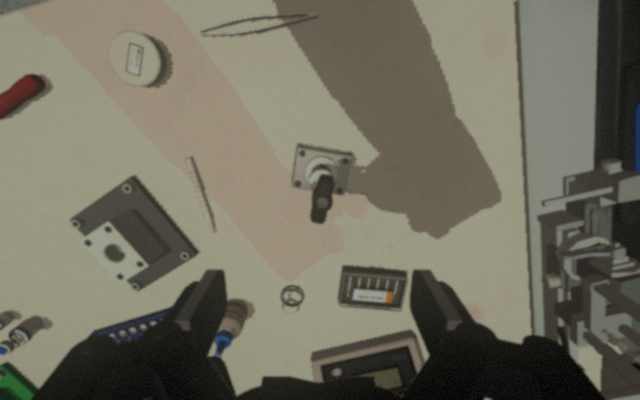

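The wrist view shows the gauge base at (323,170), with its black bar from about (322,180) to (318,222) and roughly aligned with the pads. The mould is at (133,235), turned. Next I'll zoom on the bar and extract its edges.

Run:
```python
from h import *
im=cv2.imread("pics/w1.png"); c=cv2.resize(im[135:240,260:390],None,fx=6,fy=5.7,interpolation=cv2.INTER_CUBIC)
c=cv2.resize(im[140:235,270:380],None,fx=6,fy=6,interpolation=cv2.INTER_CUBIC)
cv2.imwrite("pics/w1c.png",c)
```

```text
(no output)
```

View pics/w1c.png

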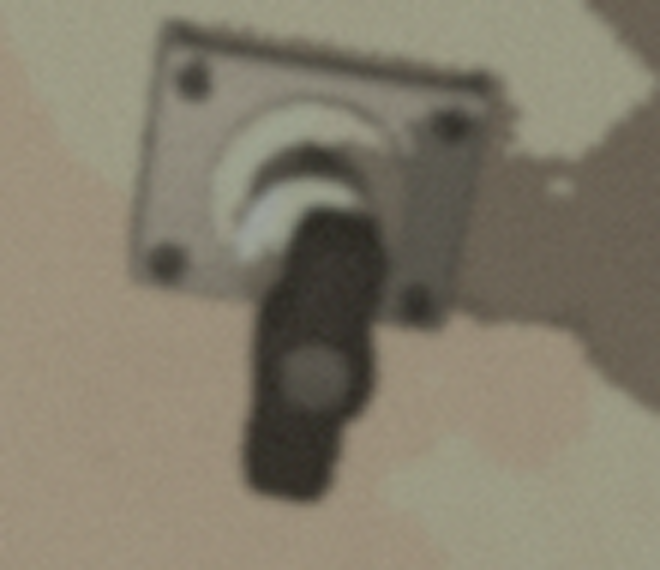

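```bash
cat >> h.py <<'E'
def rotq(deg): return R.from_euler("z",deg,degrees=True).as_matrix()
E
python3 - <<'E'
from h import *
c=cam("wrist")
f=lambda x,y:(x/6+270,y/6+140)
P=[onz(c,f(*p),.027)[:2] for p in((165,38),(495,88),(440,325),(132,280))]
S=[onz(c,f(*p),.027)[:2] for p in((192,78),(452,125),(415,302),(165,262))]
for Q in(P,S):
    for i in range(4):
        d=Q[(i+1)%4]-Q[i]; print("edge",i,np.linalg.norm(d).round(4),np.degrees(np.arctan2(d[1],d[0])).round(1))
    print("centre",np.mean(Q,0))
for z in(.132,.137):
    a,b=onz(c,f(313,375),z),onz(c,f(288,485),z); d=b-a; print("head",z,a,np.degrees(np.arctan2(d[1],d[0])))
st=readout.state(); m=R.from_quat(st["tool_rot"]).as_matrix(); print("tool -x yaw",np.degrees(np.arctan2(-m[1,0],-m[0,0])))
E
```

```text
edge 0 0.0593 67.2
edge 1 0.0451 -25.3
edge 2 0.0576 -112.9
edge 3 0.045 156.9
centre [0.53074225 0.21321584]
edge 0 0.0473 65.5
edge 1 0.0336 -24.3
edge 2 0.0467 -113.6
edge 3 0.0343 156.6
centre [0.53208069 0.21251299]
head 0.132 [0.53123195 0.21255025 0.132     ] -26.09793450359258
head 0.137 [0.52956708 0.21289507 0.137     ] -26.09793450359274
tool -x yaw -14.198754660122487
```

```bash
python3 -m crank '[[[-0.42,-1.12,0],0,0.085],[[-0.84,-2.26,0],0,0.085],[[-0.84,-2.26,0],0,0.085],[[-0.84,-2.26,0],0,0.085]]' | head -2
python3 - <<'E'
from h import *
import pickle
st=readout.state(); im=optics.snapshot("wrist"); cv2.imwrite("pics/w2.png",im); pickle.dump(st,open("w2.pkl","wb")); c=cam("wrist",st)
for l,z in(("saddle",.015),("cavity",.05),("mould",0),("cement_bottle",0)): print(l,[(np.round(d["position"],1).tolist(),round(d["p"],2),onz(c,d["position"],z).round(4)) for d in spotter.mark_of("wrist",l)][:3])
E
python3 -m crank '[[[-0.42,-1.12,0],0,0.085],[[-0.84,-2.26,0],0,0.085],[[-0.84,-2.26,0],0,0.085],[[-0.84,-2.26,0],0,0.085]]' | head -2
python3 - <<'E'
from h import *
import pickle
st=readout.state(); im=optics.snapshot("wrist"); cv2.imwrite("pics/w3.png",im); pickle.dump(st,open("w3.pkl","wb")); c=cam("wrist",st)
for l,z in(("saddle",.015),("cavity",.05),("mould",0),("cement_bottle",0)): print(l,[(np.round(d["position"],1).tolist(),round(d["p"],2),onz(c,d["position"],z).round(4)) for d in spotter.mark_of("wrist",l)][:3])
a=cv2.resize(im[90:290,210:430],None,fx=3.6,fy=3,interpolation=cv2.INTER_CUBIC)
a=cv2.resize(im[110:290,210:430],None,fx=3.3,fy=3.3,interpolation=cv2.INTER_CUBIC); cv2.imwrite("pics/w3c.png",a)
E
```

```text
time_s: 3.4
tool_pos: [0.5452, 0.0872, 0.2536]
saddle [([425.8, 134.9], 0.6, array([0.5362, 0.2118, 0.015 ])), ([318.3, 283.0], 0.29, array([0.6871, 0.053 , 0.015 ]))]
cavity [([210.9, 214.9], 0.95, array([ 0.5561, -0.0315,  0.05  ]))]
mould [([219.9, 198.5], 0.68, array([ 0.5531, -0.0352,  0.    ]))]
cement_bottle [([316.4, 281.4], 0.97, array([0.6935, 0.0488, 0.    ]))]
time_s: 4.15
tool_pos: [0.5581, -0.0325, 0.2532]
saddle [([536.7, 90.8], 0.95, array([0.5323, 0.21  , 0.015 ]))]
cavity [([318.4, 178.1], 0.89, array([ 0.558 , -0.0306,  0.05  ]))]
mould [([318.7, 169.2], 0.82, array([ 0.5602, -0.0307,  0.    ])), ([402.7, 256.7], 0.51, array([0.6978, 0.0456, 0.    ]))]
cement_bottle [([403.8, 255.3], 0.75, array([0.6962, 0.0473, 0.    ]))]
```

View pics/w3c.png

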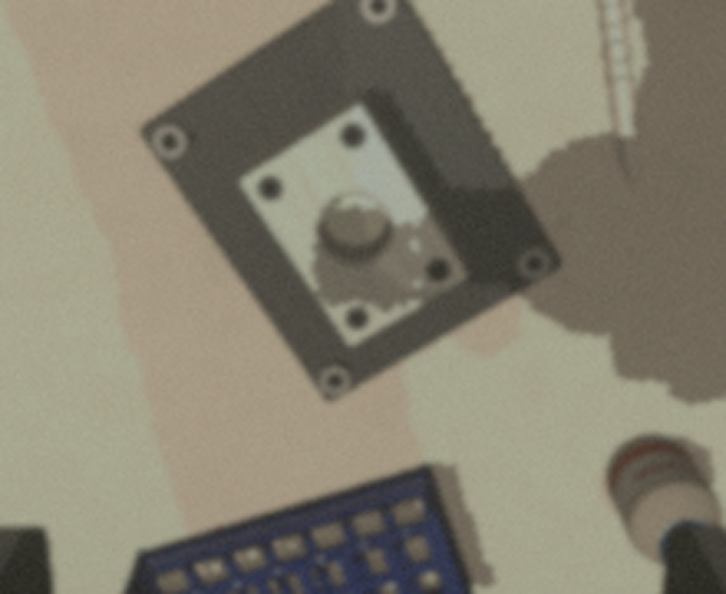

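Run:
```python
from h import *
import pickle
c=cam("wrist",pickle.load(open("w3.pkl","rb")))
f=lambda x,y:(x/3.3+210,y/3.3+110)
for z,Q in((.05,((362,103),(467,277),(350,347),(240,180))),(.05,((353,135),(438,270),(357,318),(270,188))),(.01,((378,6),(534,262),(334,380),(169,142)))):
    Q=[onz(c,f(*p),z)[:2] for p in Q]
    for i in range(4):
        d=Q[(i+1)%4]-Q[i]; print("edge",i,np.linalg.norm(d).round(4),np.degrees(np.arctan2(d[1],d[0])).round(1))
    print("centre",np.mean(Q,0))
print(onz(c,f(355,225),.05))
```

```text
edge 0 0.0636 17.1
edge 1 0.0437 -71.7
edge 2 0.064 -162.8
edge 3 0.0439 107.8
centre [ 0.55926502 -0.03164222]
edge 0 0.0501 17.8
edge 1 0.03 -72.2
edge 2 0.0499 -162.0
edge 3 0.0301 108.3
centre [ 0.55919367 -0.03176252]
edge 0 0.103 18.3
edge 1 0.0837 -71.9
edge 2 0.1033 -161.9
edge 3 0.0833 107.9
centre [ 0.56041412 -0.0321526 ]
[ 0.55785142 -0.03144322  0.05      ]
```

The crop shows the block's top corners at (362,103), (467,277), (350,347) and (240,180), with the cavity at (355,225), so the mould's yaw is about 17.7°. I'll go back over the gauge, aligned and lower.

In the tool's units: 0.231 m is 4.62, 0.0866 m is 1.732, 0.197 rad is 0.985.

```bash
python3 -m crank '[[[0.434,1.16,0],0.25,0.085],[[0.866,2.31,0],0.5,0.085],[[1.3,3.46,0],0.75,0.085],[[1.732,4.62,0],0.985,0.085],[[1.732,4.62,0.6],0.985,0.085],[[1.732,4.62,1.26],0.985,0.085],[[1.732,4.62,1.26],0.985,0.085],[[1.732,4.62,1.26],0.985,0.085]]' | head -3
python3 - <<'E'
from h import *
import pickle
st=readout.state(); im=optics.snapshot("wrist"); cv2.imwrite("pics/w4.png",im); pickle.dump(st,open("w4.pkl","wb")); c=cam("wrist",st)
print(st["q"].round(3))
for l,z in(("saddle",.015),("grip",.126),("probe",.126)): print(l,[(np.round(d["position"],1).tolist(),round(d["p"],2),onz(c,d["position"],z).round(4)) for d in spotter.mark_of("wrist",l)][:3])
a=cv2.resize(im[110:310,215:425],None,fx=3,fy=3,interpolation=cv2.INTER_CUBIC); cv2.imwrite("pics/w4c.png",a)
E
```

```text
time_s: 5.4
tool_pos: [0.5318, 0.2127, 0.1915]
tool_rot: [0.221, 0.975, 0.0, 0.001]
[ 0.381  0.415  0.089  1.243 -0.     0.827]
saddle [([314.3, 190.2], 0.7, array([0.5348, 0.2091, 0.015 ])), ([251.2, 356.1], 0.35, array([0.6824, 0.0574, 0.015 ]))]
grip [([315.8, 230.3], 0.58, array([0.5291, 0.2139, 0.126 ]))]
probe []
```

View pics/w4c.png

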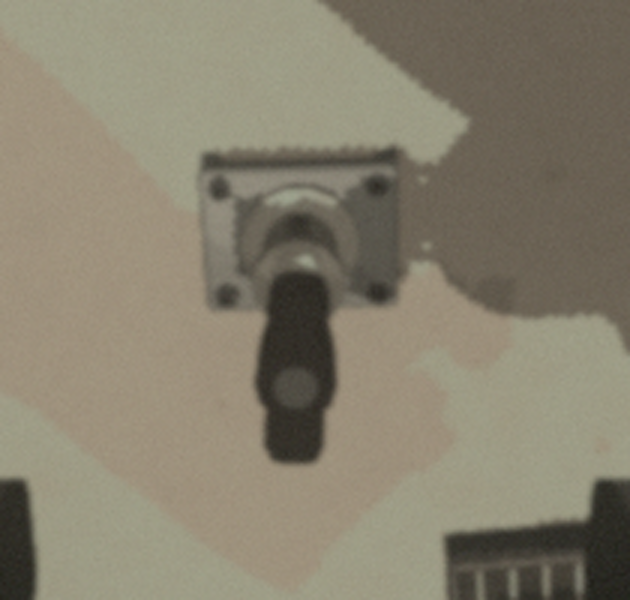

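Run:
```python
from h import *
import pickle
c=cam("wrist",pickle.load(open("w4.pkl","rb")))
st=dict(tool_pos=[0.53235991,0.20651307,0.25283912],tool_rot=[0.125,0.992,0,-.0005]); st["tool_rot"]=R.from_matrix([[-0.969,0.248,-0.001],[0.248,0.969,0],[0.001,0,-1]]).as_quat()
c1=cam("wrist",st)
f=lambda x,y:(x/3+215,y/3+110)
print("head top",tri((c,f(296,388)),(c1,(322.2,202.5))))
for z in(.131,.136): print(z,onz(c,f(296,388),z),onz(c1,(322.2,202.5),z),onz(c,f(294,455),z),onz(c,f(297,395),z))
Q=[onz(c,f(*p),.027)[:2] for p in((219,188),(377,186),(377,291),(228,295))]
for i in range(4):
    d=Q[(i+1)%4]-Q[i]; print("edge",np.linalg.norm(d).round(4),np.degrees(np.arctan2(d[1],d[0])).round(1))
print(np.mean(Q,0))
# side camera refined
s=cam("side"); t=cam("top"); print("side px of wrist est", proj(s,(.5315,.2125,.126)),proj(t,(.5315,.2125,.126)),proj(s,(.559,-.032,.05)),proj(t,(.559,-.032,.05)))
```

```text
head top (array([0.53035653, 0.21183153, 0.13458266]), [np.float64(0.2), np.float64(0.2)])
0.131 [0.53200706 0.21113401 0.131     ] [0.53139904 0.21150385 0.131     ] [0.54563864 0.20408059 0.131     ] [0.53350607 0.21063548 0.131     ]
0.136 [0.52990852 0.21220798 0.136     ] [0.52974383 0.21185301 0.136     ] [0.54316321 0.20534957 0.136     ] [0.53136608 0.21172322 0.136     ]
edge 0.0471 65.2
edge 0.0332 -24.2
edge 0.0461 -114.0
edge 0.0339 157.4
[0.53205357 0.21131438]
side px of wrist est [291.52704126 256.86602901] [208.07249815 218.64019932] [315.75479691 221.86539002] [314.65286352 211.08462404]
```

```bash
python3 -m crank '[[[0,-0.02,0.6],0,0.05],[[0,-0.02,1.1],0,0.05],[[0,-0.02,1.29],0,0.05],[[0,-0.02,1.29],0,0.05],[[0,-0.02,1.29],0,0.0],[[0,-0.02,1.29],0,0.0],[[0,-0.02,1.29],0,0.0],[[0,-0.02,1.29],0,0.0]]' 60
```

```text
time_s: 6.6
tool_pos: [0.5312, 0.2112, 0.1262]
tool_rot: [0.222, 0.975, 0.0, 0.0]
force: [-0.7, -1.0, 0.3]
opening: 0.0149
gripper_force: 58.4
```

In the tool's units: -0.09 m is -1.8, -0.065 m is -1.3.

```bash
python3 -m crank '[[[0,0,-0.2],0,0.0],[[0,0,-0.4],0,0.0],[[0,0,-0.8],0,0.0],[[0,0,-1.3],0,0.0],[[0,0,-1.8],0,0.0],[[0,0,-1.8],0,0.0],[[0,0,-1.8],0,0.0]]' 80
python3 - <<'E'
from h import *
import pickle
st=readout.state(); im=optics.snapshot("wrist"); cv2.imwrite("pics/w5.png",im); pickle.dump(st,open("w5.pkl","wb")); c=cam("wrist",st)
print(st["q"].round(3),R.from_quat(st["tool_rot"]).as_matrix().round(4).tolist())
for l,z in(("saddle",.1),("grip",.126)): print(l,[(np.round(d["position"],1).tolist(),round(d["p"],2)) for d in spotter.mark_of("wrist",l)][:3])
E
```

```text
time_s: 7.48
tool_pos: [0.5303, 0.2112, 0.2148]
tool_rot: [0.221, 0.975, -0.0, -0.001]
force: [0.3, 0.6, -4.5]
opening: 0.014
gripper_force: 78.9
[0.379 0.4   0.129 1.301 0.    0.826] [[-0.9019, 0.432, -0.0016], [0.432, 0.9019, -0.0005], [0.0012, -0.0011, -1.0]]
saddle [([314.8, 206.4], 0.91)]
grip [([318.3, 289.2], 0.55)]
```

View pics/w5.png

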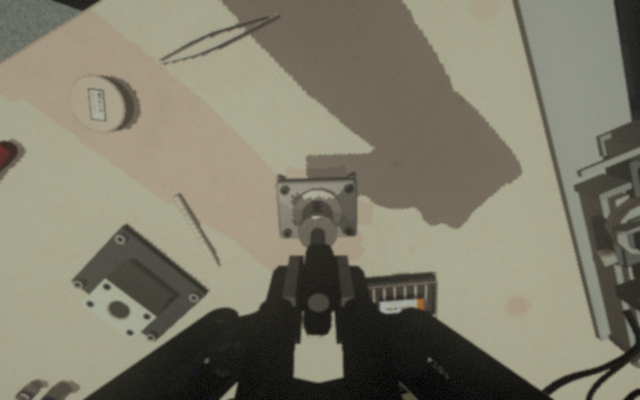

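The gauge hangs level from the head, with its base screws at about (285,190), (350,189), (350,230) and (287,230). I'll refine these and compute the gauge's pose in the tool frame.

```bash
cat >> h.py <<'E'
def screws(im,guess,r=5):
    g=255-cv2.cvtColor(im,cv2.COLOR_BGR2GRAY).astype(float); out=[]
    for x,y in guess:
        w=g[y-r:y+r+1,x-r:x+r+1]; w=np.clip(w-np.percentile(w,70),0,None); yy,xx=np.mgrid[-r:r+1,-r:r+1]
        out.append((x+(w*xx).sum()/w.sum(),y+(w*yy).sum()/w.sum()))
    return np.array(out)
E
python3 - <<'E'
from h import *
import pickle
st=pickle.load(open("w5.pkl","rb")); c=cam("wrist",st); im=cv2.imread("pics/w5.png")
S=screws(im,[(285,190),(350,189),(350,230),(287,230)]); print(S.round(1).tolist())
for z in(.106,.109,.112,.115):
    Q=np.array([onz(c,p,z) for p in S]); d=[np.linalg.norm(Q[(i+1)%4]-Q[i]).round(4) for i in range(4)]
    e=(Q[1]-Q[0]+Q[2]-Q[3]); T=R.from_quat(st["tool_rot"]).as_matrix().T@(Q.mean(0)-st["tool_pos"]); v=Q[3]-Q[0]+Q[2]-Q[1]
    print(z,d,"yaw y",np.degrees(np.arctan2(e[1],e[0])).round(1),"yaw x",np.degrees(np.arctan2(v[1],v[0])).round(1),"ctr",Q.mean(0).round(4),"tool",T.round(4))
c3=cam("wrist",pickle.load(open("w3.pkl","rb")))
E
python3 - <<'E'
import cv2
im=cv2.imread("pics/w5.png"); cv2.imwrite("pics/w5c.png",cv2.resize(im[165:245,265:370],None,fx=6,fy=6,interpolation=cv2.INTER_CUBIC))
E
```

```text
[[284.3, 190.4], [349.2, 188.8], [348.8, 231.2], [287.1, 233.1]]
0.106 [np.float64(0.0475), np.float64(0.0338), np.float64(0.0472), np.float64(0.0341)] yaw y 66.1 yaw x -24.1 ctr [0.531  0.2116 0.106 ] tool [-0.0006  0.0008  0.1088]
0.109 [np.float64(0.0469), np.float64(0.0334), np.float64(0.0466), np.float64(0.0337)] yaw y 66.1 yaw x -24.1 ctr [0.53   0.2121 0.109 ] tool [0.0005 0.0008 0.1058]
0.112 [np.float64(0.0463), np.float64(0.0329), np.float64(0.046), np.float64(0.0332)] yaw y 66.1 yaw x -24.1 ctr [0.529  0.2126 0.112 ] tool [0.0017 0.0008 0.1028]
0.115 [np.float64(0.0457), np.float64(0.0325), np.float64(0.0454), np.float64(0.0328)] yaw y 66.1 yaw x -24.1 ctr [0.528  0.2131 0.115 ] tool [0.0028 0.0008 0.0998]
```

View pics/w5c.png

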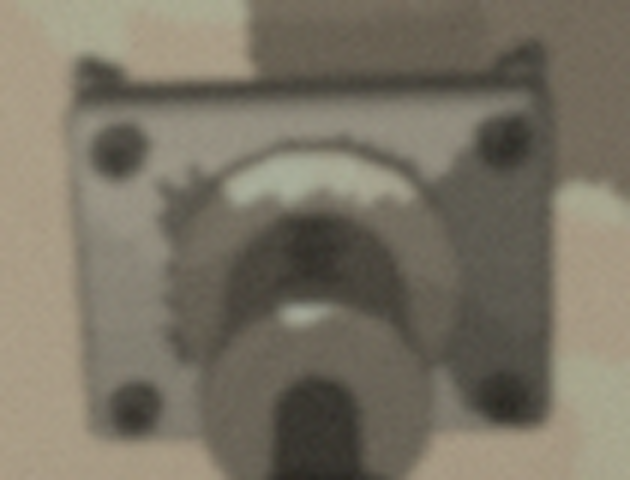

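```bash
python3 -m crank '[[[-0.24,-0.38,0],-0.35,0],[[-0.6,-0.94,0],-0.85,0],[[-1,-1.56,0],-1.4,0],[[-1.4,-2.2,0],-1.95,0],[[-1.8,-2.82,0],-2.5,0],[[-2.2,-3.44,0],-3.05,0],[[-2.48,-3.88,0],-3.45,0],[[-2.638,-4.138,0],-3.65,0],[[-2.638,-4.138,0],-3.65,0],[[-2.638,-4.138,0],-3.65,0]]'
python3 - <<'E'
from h import *
import pickle
st=readout.state(); im=optics.snapshot("wrist"); cv2.imwrite("pics/w6.png",im); pickle.dump(st,open("w6.pkl","wb")); c=cam("wrist",st)
m=R.from_quat(st["tool_rot"]).as_matrix();print(st["q"].round(3),m.round(4).tolist(),np.degrees(np.arctan2(-m[1,0],-m[0,0])))
for l in("saddle","mould","cavity"): print(l,[(np.round(d["position"],1).tolist(),round(d["p"],2)) for d in spotter.mark_of("wrist",l)][:3])
cv2.imwrite("pics/w6c.png",cv2.resize(im[110:260,210:430],None,fx=3.6,fy=3.6,interpolation=cv2.INTER_CUBIC))
E
```

```text
time_s: 8.88
tool_pos: [0.5601, -0.0317, 0.2152]
tool_rot: [-0.141, 0.99, 0.0, -0.001]
force: [0.6, -0.7, -5.4]
opening: 0.0146
gripper_force: 78.9
[-5.700e-02  3.800e-01  1.000e-01  1.292e+00  1.000e-03 -3.400e-01] [[-0.9602, -0.2792, -0.0012], [-0.2792, 0.9602, 0.0006], [0.001, 0.001, -1.0]] 16.2132203356875
saddle [([316.4, 205.2], 0.88)]
mould [([317.0, 173.5], 0.87), ([21.8, 269.1], 0.65)]
cavity [([317.7, 184.8], 0.62), ([591.7, 53.8], 0.25)]
```

View pics/w6c.png

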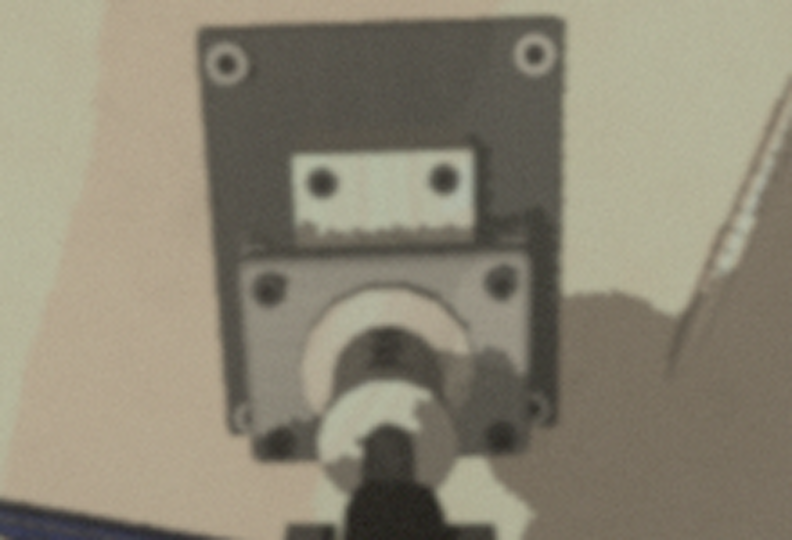

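The gauge sits over the block and looks parallel to it. I'll compute the fine offset from the base screws, block screws and plate screws.

Run:
```python
from h import *
import pickle
st=pickle.load(open("w6.pkl","rb")); c=cam("wrist",st); im=cv2.imread("pics/w6.png"); M=R.from_quat(st["tool_rot"]).as_matrix()
f=lambda L:[(x/3.6+210,y/3.6+110) for x,y in L]
T=lambda p,z:M.T@(onz(c,p,z)-st["tool_pos"])
g=[T(p,.109) for p in f([(269,290),(502,283),(501,437),(281,441)])]
b=[T(p,.05) for p in f([(322,182),(445,179)])]; bc=[T(p,.05) for p in f([(291,154),(474,150)])]
p=[T(p,.01) for p in f([(227,64),(535,55)])]
for n,Q in(("gauge",g),("blockscrew",b),("blockedge",bc),("plate",p)):
    d=Q[1]-Q[0]; print(n,np.mean(Q,0).round(4),"len",np.linalg.norm(d).round(4),"ang",np.degrees(np.arctan2(-d[0],d[1])).round(2))
d=g[2]-g[3];print(np.degrees(np.arctan2(-d[0],d[1])))
w=lambda x,y:M.T@(np.array([x,y,.05])-st["tool_pos"]); print("mould centre in tool",w(.5592,-.0317))
for n,Q,h in(("blockscrew",b,.025),("blockedge",bc,.032),("plate",p,.0515)):
    d=Q[1]-Q[0]; u=np.array([d[1],-d[0],0])/np.linalg.norm(d); m=np.mean(Q,0)
    print(n,"centre guess",m-h*np.sign(m@u)*u)
```

```text
gauge [-0.0003  0.0007  0.1062] len 0.0469 ang -1.78
blockscrew [ 0.0261 -0.0005  0.1652] len 0.0303 ang -1.41
blockedge [ 0.0331 -0.0007  0.1653] len 0.0446 ang -1.25
plate [ 0.0512 -0.0013  0.2053] len 0.0835 ang -1.64
-1.1034229827189186
mould centre in tool [7.26279848e-04 6.67223484e-05 1.65224913e-01]
blockscrew centre guess [1.10052509e-03 1.22125131e-04 1.65249362e-01]
blockedge centre guess [ 1.12520898e-03 -3.18972561e-05  1.65256051e-01]
plate centre guess [-2.93233738e-04  1.68026613e-04  2.05273332e-01]
```

In the tool's units: 0.001 m is 0.02, -0.0006 m is -0.012.

```bash
python3 -m crank '[[[0.02,-0.012,0.2],0,0],[[0.02,-0.012,0.4],0,0],[[0.02,-0.012,0.54],0,0],[[0.02,-0.012,0.66],0,0],[[0.02,-0.012,0.76],0,0],[[0.02,-0.012,0.84],0,0],[[0.02,-0.012,0.84],0,0]]'
python3 -m crank '[[[0,0,0.04],0,0],[[0,0,0.08],0,0],[[0,0,0.12],0,0],[[0,0,0.16],0,0],[[0,0,0.16],0,0]]'
```

```text
time_s: 9.95
tool_pos: [0.5595, -0.0331, 0.1735]
tool_rot: [-0.141, 0.99, 0.0, -0.0]
force: [-0.3, -0.7, -3.9]
opening: 0.0147
gripper_force: 78.9
time_s: 10.58
tool_pos: [0.56, -0.0332, 0.1661]
tool_rot: [-0.141, 0.99, -0.0, 0.0]
force: [0.1, -0.9, 0.7]
opening: 0.014
gripper_force: 79.4
```

Run:
```python
from h import *
import pickle
st=readout.state(); im=optics.snapshot("wrist"); cv2.imwrite("pics/w7.png",im); pickle.dump(st,open("w7.pkl","wb"))
im2=optics.snapshot("side"); cv2.imwrite("pics/s7.png",im2)
a=cv2.resize(im[110:260,230:410],(720,600),interpolation=cv2.INTER_CUBIC)[:,:]
b=cv2.resize(im2[170:270,275:355],(480,600),interpolation=cv2.INTER_CUBIC)
a=cv2.resize(a,(480,400)); b=cv2.resize(b,(320,400)); cv2.imwrite("pics/c7.png",np.hstack([a,b]))
```

```text
(no output)
```

View pics/c7.png

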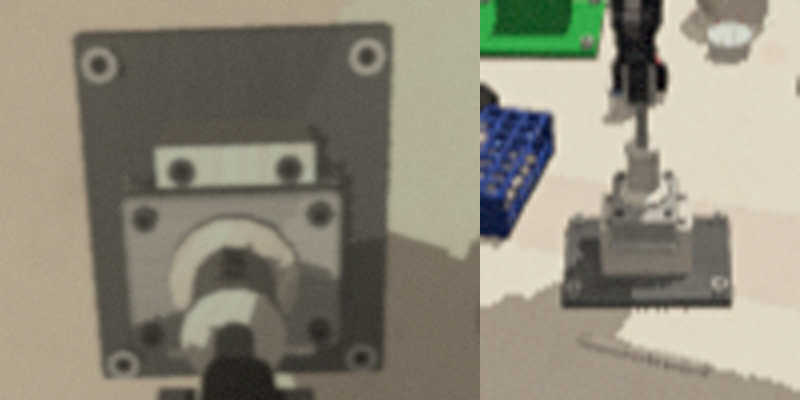

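Run:
```python
from h import *
import pickle
st=pickle.load(open("w7.pkl","rb")); c=cam("wrist",st); M=R.from_quat(st["tool_rot"]).as_matrix()
f=lambda L:[(x/2.6667+230,y/2.6667+110) for x,y in L]
T=lambda p,z:M.T@(onz(c,p,z)-st["tool_pos"])
for z in (.059,.062,.065):
    g=[T(p,z) for p in f([(145,219),(319,213),(319,330),(152,334)])]
    print(z,np.mean(g,0).round(4),[np.linalg.norm(g[(i+1)%4]-g[i]).round(4) for i in range(4)],np.degrees(np.arctan2(-(g[1]-g[0])[0],(g[1]-g[0])[1])))
b=[T(p,.05) for p in f([(181,171),(290,169)])]; d=b[1]-b[0]; print(np.mean(b,0).round(4),np.mean(b,0)-.025*np.array([d[1],-d[0],0])/np.linalg.norm(d),np.degrees(np.arctan2(-d[0],d[1])))
```

```text
0.059 [-0.0022  0.0005  0.1071] [np.float64(0.0475), np.float64(0.0349), np.float64(0.0478), np.float64(0.0344)] -2.0694563376532225
0.062 [-0.0011  0.0005  0.1041] [np.float64(0.0469), np.float64(0.0344), np.float64(0.0471), np.float64(0.034)] -2.0694563376531807
0.065 [1.000e-04 5.000e-04 1.011e-01] [np.float64(0.0463), np.float64(0.034), np.float64(0.0465), np.float64(0.0335)] -2.0694563376531394
[0.0258 0.001  0.1161] [0.00077402 0.0014704  0.11607598] -1.0875256216721185
```

```bash
cat > chk.py <<'E'
import sys
from station import readout
s=readout.state(); print(round(s["time_s"],2),s["tool_pos"].round(4),s["force"].round(1),s["torque"].round(2))
sys.exit(s["force"][2]>float(sys.argv[1]))
E
python3 -m crank '[[[0,0,0.06],0,0],[[0,0,0.12],0,0],[[0,0,0.12],0,0]]' >/dev/null; python3 chk.py 4.5 &&
python3 -m crank '[[[0,0,0.02],0,0],[[0,0,0.02],0,0]]' >/dev/null && python3 chk.py 4.5 &&
python3 -m crank '[[[0,0,0.02],0,0],[[0,0,0.02],0,0]]' >/dev/null && python3 chk.py 4.5 &&
python3 -m crank '[[[0,0,0.02],0,0],[[0,0,0.02],0,0]]' >/dev/null && python3 chk.py 4.5 &&
python3 -m crank '[[[0,0,0.02],0,0],[[0,0,0.02],0,0]]' >/dev/null && python3 chk.py 4.5 &&
python3 -m crank '[[[0,0,0.02],0,0],[[0,0,0.02],0,0]]' >/dev/null && python3 chk.py 4.5 &&
python3 -m crank '[[[0,0,0.02],0,0],[[0,0,0.02],0,0]]' >/dev/null && python3 chk.py 4.5
```

```text
11.05 [ 0.5597 -0.0331  0.1593] [ 0.5 -0.9 -2. ] [-0.21 -0.26 -0.03]False
```

```bash
sed -i 's/sys.exit(\(.*\))$/sys.exit(int(\1))/' chk.py
python3 -m crank '[[[0,0,0.02],0,0],[[0,0,0.02],0,0]]' >/dev/null && python3 chk.py 4.5 &&
python3 -m crank '[[[0,0,0.02],0,0],[[0,0,0.02],0,0]]' >/dev/null && python3 chk.py 4.5 &&
python3 -m crank '[[[0,0,0.02],0,0],[[0,0,0.02],0,0]]' >/dev/null && python3 chk.py 4.5 &&
python3 -m crank '[[[0,0,0.02],0,0],[[0,0,0.02],0,0]]' >/dev/null && python3 chk.py 4.5 &&
python3 -m crank '[[[0,0,0.02],0,0],[[0,0,0.02],0,0]]' >/dev/null && python3 chk.py 4.5 &&
python3 -m crank '[[[0,0,0.02],0,0],[[0,0,0.02],0,0]]' >/dev/null && python3 chk.py 4.5
```

```text
11.3 [ 0.5598 -0.0331  0.1588] [ 0.8 -1.7 -0. ] [-0.22 -0.19 -0.03]
11.55 [ 0.5598 -0.0331  0.1578] [ 0.4 -1.5 -0.3] [-0.34 -0.2   0.01]
11.8 [ 0.5598 -0.0331  0.1568] [ 0.8 -0.8  0.5] [-0.29 -0.2   0.02]
12.05 [ 0.5597 -0.0331  0.1557] [ 1.1 -1.2 -0.4] [-0.37 -0.26 -0.07]
12.3 [ 0.5597 -0.0331  0.1547] [ 1.6 -1.2 -0.1] [-0.34 -0.32 -0.01]
12.55 [ 0.5597 -0.0331  0.1537] [ 1.2 -1.6  0. ] [-0.39 -0.31 -0.  ]
```

Careful with the scale: shifts go in units of 50 mm and turns go in units of 0.2 rad. That gives: 0.001 m is 0.02.

```bash
python3 -m crank '[[[0,0,0.02],0,0],[[0,0,0.02],0,0]]' >/dev/null && python3 chk.py 4 &&
python3 -m crank '[[[0,0,0.02],0,0],[[0,0,0.02],0,0]]' >/dev/null && python3 chk.py 4 &&
python3 -m crank '[[[0,0,0.02],0,0],[[0,0,0.02],0,0]]' >/dev/null && python3 chk.py 4 &&
python3 -m crank '[[[0,0,0.02],0,0],[[0,0,0.02],0,0]]' >/dev/null && python3 chk.py 4 &&
python3 -m crank '[[[0,0,0.02],0,0],[[0,0,0.02],0,0]]' >/dev/null && python3 chk.py 4 &&
python3 -m crank '[[[0,0,0.02],0,0],[[0,0,0.02],0,0]]' >/dev/null && python3 chk.py 4 &&
python3 -m crank '[[[0,0,0.02],0,0],[[0,0,0.02],0,0]]' >/dev/null && python3 chk.py 4 &&
python3 -m crank '[[[0,0,0.02],0,0],[[0,0,0.02],0,0]]' >/dev/null && python3 chk.py 4 &&
python3 -m crank '[[[0,0,0.02],0,0],[[0,0,0.02],0,0]]' >/dev/null && python3 chk.py 4 &&
python3 -m crank '[[[0,0,0.02],0,0],[[0,0,0.02],0,0]]' >/dev/null && python3 chk.py 4 &&
python3 -m crank '[[[0,0,0.02],0,0],[[0,0,0.02],0,0]]' >/dev/null && python3 chk.py 4 &&
python3 -m crank '[[[0,0,0.02],0,0],[[0,0,0.02],0,0]]' >/dev/null && python3 chk.py 4
```

```text
12.8 [ 0.5597 -0.0331  0.1527] [ 1.  -1.7  0.7] [-0.4  -0.32 -0.03]
13.05 [ 0.5597 -0.0331  0.1517] [ 1.8 -1.9  0.2] [-0.36 -0.36 -0.01]
13.3 [ 0.5597 -0.0331  0.1507] [ 1.9 -2.1 -1.3] [-0.38 -0.4  -0.02]
13.55 [ 0.5597 -0.0331  0.1497] [ 1.9 -1.1  0.2] [-0.45 -0.32 -0.04]
13.8 [ 0.5597 -0.0331  0.1487] [ 1.6 -1.5  0.7] [-0.43 -0.37 -0.07]
14.05 [ 0.5598 -0.0331  0.1482] [ 1.5 -2.2  3.6] [-0.4  -0.21 -0.04]
14.3 [ 0.56   -0.0331  0.1478] [-0.3 -2.2  7.2] [-0.38  0.05  0.03]
```

In the tool's units: 0.4 rad is 2.

```bash
python3 -m crank '[[[0,0,0],0.4,0],[[0,0,0],0.8,0],[[0,0,0],1.2,0],[[0,0,0],1.6,0],[[0,0,0],2,0]]' 90 >/dev/null; python3 chk.py 10 && python3 -m crank '[[[0,0,0],0.4,0],[[0,0,0],0.8,0],[[0,0,0],1.2,0],[[0,0,0],1.6,0],[[0,0,0],2,0]]' >/dev/null;  python3 chk.py 10; python3 -c "
from h import *
m=R.from_quat(readout.state()['tool_rot']).as_matrix();print(np.degrees(np.arctan2(-m[1,0],-m[0,0])),readout.state()['opening'])"
```

```text
14.93 [ 0.5599 -0.033   0.1479] [-1.7 -1.6  6.6] [-0.35  0.13  0.12]
15.55 [ 0.5597 -0.0328  0.1479] [-0.9 -1.3  7.2] [-0.22  0.28  0.21]
-29.722289244013187 0.014150190275342305
```

In the tool's units: 0.4 rad is 2.

```bash
python3 -m crank '[[[0,0,0],0.4,0],[[0,0,0],0.8,0],[[0,0,0],1.2,0],[[0,0,0],1.6,0],[[0,0,0],2,0],[[0,0,0],2.3,0],[[0,0,0],2.5,0]]' >/dev/null; python3 chk.py 11 && python3 -m crank '[[[0,0,0],0.2,0],[[0,0,0],0.4,0],[[0,0,0],0.6,0]]' >/dev/null;  python3 chk.py 10; python3 -c "
from h import *
m=R.from_quat(readout.state()['tool_rot']).as_matrix();print(np.degrees(np.arctan2(-m[1,0],-m[0,0])),readout.state()['opening'])"
```

```text
16.43 [ 0.5597 -0.0326  0.1479] [-1.1 -0.1  7. ] [-0.02  0.29  0.19]
16.8 [ 0.5597 -0.0326  0.1479] [-0.6 -0.1  7.5] [-0.07  0.23  0.18]
-65.15338182353058 0.014162554217687801
```

```bash
for i in 1; do
python3 -m crank '[[[0,0,0],0.2,0],[[0,0,0],0.2,0]]' >/dev/null; python3 chk.py 11
python3 -m crank '[[[0,0,0],0.2,0],[[0,0,0],0.2,0]]' >/dev/null; python3 chk.py 11
python3 -m crank '[[[0,0,0],0.2,0],[[0,0,0],0.2,0]]' >/dev/null; python3 chk.py 11; done; python3 -c "
from h import *
m=R.from_quat(readout.state()['tool_rot']).as_matrix();print(np.degrees(np.arctan2(-m[1,0],-m[0,0])),readout.state()['opening'])"
```

```text
17.05 [ 0.5597 -0.0327  0.1479] [-1.6 -0.8  7.9] [-0.17  0.22  0.11]
17.3 [ 0.5597 -0.0327  0.1479] [-0.8 -1.2  7.9] [-0.16  0.27  0.29]
17.55 [ 0.5597 -0.0327  0.1479] [-0.8 -1.4  7.9] [-0.25  0.25  0.65]
-71.90040024163835 0.014176410490679622
```

In the tool's units: -0.0006 m is -0.012, -0.025 rad is -0.125.

```bash
python3 -m crank '[[[0,0,-0.012],-0.125,0],[[0,0,-0.012],-0.125,0]]' >/dev/null; python3 chk.py 20
python3 -m crank '[[[0,0,0],0,0.02],[[0,0,0],0,0.045],[[0,0,0],0,0.045],[[0,0,0],0,0.045],[[0,0,-0.4],0,0.045],[[0,0,-1],0,0.045],[[0,0,-1.8],0,0.045],[[0,0,-2.6],0,0.045],[[0,0,-2.6],0,0.045]]'
python3 - <<'E'
from h import *
im=optics.snapshot("wrist"); im2=optics.snapshot("side"); cv2.imwrite("pics/w8.png",im)
a=cv2.resize(im[80:320,176:464],(480,400),interpolation=cv2.INTER_CUBIC); b=cv2.resize(im2[170:270,275:355],(320,400),interpolation=cv2.INTER_CUBIC)
cv2.imwrite("pics/c8.png",np.hstack([a,b]))
E
```

```text
17.8 [ 0.5597 -0.0328  0.1479] [-0.6 -1.1  5.9] [-0.12  0.06  0.37]
time_s: 18.92
tool_pos: [0.5616, -0.0332, 0.2814]
tool_rot: [0.578, 0.816, 0.002, 0.003]
force: [-0.4, 1.1, -0.7]
opening: 0.0449
gripper_force: 0.0
```

View pics/c8.png

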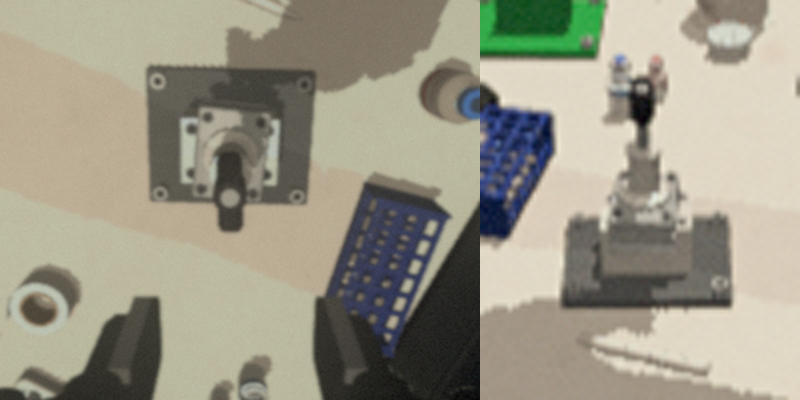

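The gauge stands on the block, with its base at about (232,150) in the crop. The head bar is turned a quarter turn and the gripper is clear. Nothing else looks disturbed, so I'm handing in.

```bash
python3 -c "
from station import hand_in
print(hand_in())"
```

```text
the job is handed in; nothing more can be done
None
```

The job is handed in: the gauge stands on the mould with its probe tip on the cavity floor (roughly 19 mm deep, felt through the arm), its head turned clockwise to the stop, and the gripper let go. The base is left twisted up to 5° against its cheeks, nothing else looked moved in the last pictures, and the hand-in returned no verdict.

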